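Draw a test panel out of its bed and put it on the drying rest

TASK

Set shut fingertips slowly and lightly on the flat steel panel lying in the shallow bed of the block and slide it out over the bed's open end until about a third of it sticks out, pressing only as hard as it takes to move it. Then grip the part that sticks out, lift the panel off and set it down gently, flat across the two bars of the drying rest between the two upright pegs, and let go. Leave the loose things on the bench where they are.

Things in the scene. Friction and masses are not known exactly. Their poses are not given: they have to be found in the camera images.
- panel: bare steel plate 120 (x) x 50 (y) x 5 (z) mm, 0.2 to 0.28 kg, a 6 mm hole 8 mm from its -x end; origin at the centre of its underside. It starts in the block's bed, long side along the block's x, its -x end 10 to 28 mm short of the open end. Shut fingertips pressed on its top drag it by friction: 3 to 13 N is needed, differing each time, less slips; press on its +x half.
- panel_block: fixed block, about 158 x 72 mm, 71 mm high; origin at the centre of its foot. On top a shallow bed: floor (on rubber mounts, gives 1 mm at 20 N) 66 mm up, from x = -75 mm (open end, sheer edge) to x = +75 mm (closed), 54 mm wide between side fences 5.5 mm high: the panel lies 0.5 mm below their tops, 2 mm play each side, and slides out only along -x. Over 22 N on the panel (its weight and a hard landing count) mars the bed.
- bed_lip (a point): middle of the open end's edge, at the level of the bed floor; axes as the block, -x pointing out of the bed. With the panel's -x end some 40 mm past it, fingers can go down in front of the block and close across the panel's 50 mm width.
- rest: drying rest, fixed: foot plate 110 x 80 mm and two level crossbars along y, 10 mm wide, tops 60 mm above the origin. Near bar at x = -18 mm, 32 mm long (less than the panel's width); far bar at x = +40 mm, 80 mm long, with upright pegs (6 mm thick, 17 mm above the bar) at y = -34 and +34 mm, 62 mm free between. Origin on the bench, below the seat.
- rest_seat (a point): where the middle of the panel's underside belongs: level with the bars' tops, 60 mm above the origin of the rest, x along the panel's length. Held by its -x end the panel comes down with the fingers in front of the near bar.
- steel_bar_a: loose bystander: thick ground steel bar, 45 x 150 x 12 mm, not the panel; origin at the centre of its underside.
- weight_block: loose bystander: square steel weight, 60 x 60 x 30 mm; origin at the centre of its underside.
- tape_roll_2: loose bystander: small black roll of tape lying flat, 54 mm across, 19 mm high; origin at the centre of its underside.
- pot_white: loose bystander: small white pot with a white lid, 58 mm across, 59 mm high; origin at the centre of its underside.
There are look-alikes about, which are no part of the job. Leave any purple look-alike of the panel_block alone. What is shaped like the rest but purple is not meant.

How it is judged:
On the way, in this order (a step that is already met when the one before it is completed fails the run):
1. the panel lies flat in the bed with its -x end at least 28 mm past the open end (x of panel in the frame of bed_lip between 0.002 and 0.032 m and z of panel in the frame of bed_lip below 0.003 m and angle between panel's own z axis and vertical below 0.06 rad and contact force between panel and panel_block above 0.2 N), for 0.2 s.
2. the panel is held in the fingers, lifted at least 30 mm clear of the bed (z of panel in the frame of bed_lip above 0.03 m and contact force between the fingers and panel above 2 N), for 0.2 s.
At the end, for the whole second after the job is handed in: The panel lies flat and at rest on both bars of the drying rest, between the pegs, its middle within 15 mm along and 12 mm across of the seat and its long side within 0.3 rad of the rest's x axis, released (x of panel in the frame of rest_seat between -0.015 and 0.015 m and y of panel in the frame of rest_seat between -0.012 and 0.012 m and z of panel in the frame of rest_seat between -0.006 and 0.006 m and angle between the x axis of panel and the x axis of rest, either way round below 0.3 rad and angle between panel's own z axis and vertical below 0.08 rad and contact force between panel and rest above 0.5 N and linear speed of panel below 0.02 m/s); the robot touches nothing.
It fails at once if the panel is pressed into its bed with more than 22 N (contact force between panel and panel_block above 22 N).
It fails at once if the panel is let go more than 20 mm above the rest (horizontal distance between panel and rest_seat below 0.1 m and z of panel in the frame of rest_seat above 0.02 m and contact force between the fingers and panel below 0.05 N).
It fails at once if a loose bystander is shifted by more than 20 mm (distance of any of steel_bar_a, weight_block, tape_roll_2, pot_white from where it was at the start of the episode above 0.02 m).
It also fails if it takes over 72 s, if anything falls off the work surface, if the arm or the gripper's body presses on something with over 40 N, if the wrist force passes 120 N, or if a joint passes its speed limit or range.

ROBOT

A 7-joint arm with a two-finger parallel gripper is mounted at the origin on a cart in front of the work surface, level with it; the furniture and walls round the work are solid. World frame = base frame: x ahead of the robot, y to its left, z up, the work surface at z = 0. Lengths are in m, angles in rad, forces in N, time in s.
With the tool pointing down it reaches from about 0.4 to 0.85 m from the base axis. Payload 4.5 kg.
Tool frame: the origin (TCP) lies midway between the tips of the shut fingers; the grasp point (between the pads) lies 19 mm behind it; z points along the fingers, y is the direction in which the jaws open and shut (so a half turn about z gives the same grasp; the last joint's range is limited). The gripper opens to 88 mm and grips with 3 to 60 N. Pads are 18 mm wide; open, the fingers measure 123 mm over their backs; the gripper's body (75 mm by 187 mm) begins 45 mm behind the grasp point.
Start: joints at [-1.184, 0.689, -0.195, 1.565, 0.157, 0.902, -0.215], TCP at [0.216, 0.587, 0.239] pointing down, gripper open.
Joint ranges: [-3.01, 3.01], [-0.46, 2.08], [-1.47, 1.51], [0.13, 2.56], [-1, 4.14], [0.04, 2.09], [-2.66, 2.66]. Speed limits (rad/s): [2.57, 2.57, 3.14, 3.14, 3.14, 3.14, 3.14].

INTERFACE

Orientations are given as a unit quaternion [x, y, z, w].
In Python, from plant import r gives the robot as it stands. The module is installed in compiled form; this text tells all that it offers.
- The arm moves only by the shell command python3 -m jog 'ROWS' [FORCE]. ROWS is JSON, a list of rows, each an object with "translation": the shift along the tool's x, y, z in units of 40 mm (1.0 is 40 mm), a list of three; "twist": the turn about the tool's z in units of 6 degrees (1.0 is 6 degrees); "claw": the opening in per cent of the stroke, from 0 (shut) to 100 (fully open). A call has 1 to 20 rows; each row shifts and turns the commanded pose from where the row before left it, along the tool's axes as they then stand; what a row does not reach is not made up. A row lasts 1/12 s, in which the tool goes at most 41.7 mm and 7.16 degrees, less where a joint would pass 70% of its speed; a pose out of reach is approached as far as the arm can. A call is refused whole if a number of a shift passes 1 or a number of a turn 1, either way. A call with a gripper value outside its range is refused whole. The fingers move at their own pace and stop on an object; FORCE is the grip in N (left out, the last holds). Time passes only in rows, so rows that do not move let the fingers close. It gives the time, the measured TCP pose, the force and the opening at its end, in the units of the state.
- r.get_state(): the state, without advancing time (a new reading comes with each control period).
- r.snapshot(name): name is "side" or "top"; returns a dict with "img" (420x560x3 uint8, red, green, blue), "fx", "fy", "cx", "cy" (pixels), "origin" and "rotation" of the camera in the world. Camera axes: x right, y up, looking along -z (the intrinsics and any distortion apply to the point x, -y, -z); pixel columns grow to the right and rows downward; lengths in m; the calibration is good to about 2 mm. A picture is of the moment at which its call begins. There is no depth.
- r.finish_job(): hands the job in, once; it reports no verdict.
Trained networks look in the newest picture that a camera, given by its name, has taken for a name from the list of things; names that differ only in an ending like _2 or _b are one class to them, and where a whole thing is asked for, a point or a joint stands for the part that bears it (a point fixed in the world has none). Each returns a list of dicts, best first, with "confidence" (0 to 1); they miss things now and then, are a little off and sometimes report something else, mostly with a low value. They report only what shows in the picture. A call takes as long as a camera call. They do not tell look-alikes from the thing itself.
- r.spot_in(label, camera): "rect" ([left, top, right, bottom] in pixels, round what is visible of it).
- r.spot_point(label, camera): "location" ([row, column] in pixels: a listed point, or the origin of a listed thing).
The state is a dict: "clock": time; "q": joint angles; "qd": joint speeds; "joint_torque": joint torques, N m; "tool_pos": TCP position; "eef_rot": TCP orientation; "contact_force": force on the tool from outside, world axes, zero at the start; "moment": the same for the moment, N m; "opening": opening from 0.0 (shut) to 1.0 (fully open).
Only numpy, scipy, OpenCV 4.12 (cv2) and the standard library are available. Lean on these libraries where they do the work, as an engineer would, in place of code of your own. Each camera call takes 0.05 s, during which the arm holds its last target. There are 200 camera calls.

## Working session

There is one attempt and no reset: what is moved stays moved. The work goes in short steps, Python scripts to look and compute and a shell command to move; the robot and the scene stay as the last step left them, time stands still between calls to the robot, and variables do not carry over. Pictures are saved under pics/ and viewed, about 8 in all and at most 12, crops included, and the job is handed in when it is done.

```bash
mkdir -p pics; cat > h.py <<'E'
import numpy as np, cv2
from plant import r
def snap(n,f):
    s=r.snapshot(n); cv2.imwrite('pics/'+f,cv2.cvtColor(s['img'],cv2.COLOR_RGB2BGR)); return s
def ray(s,row,col):
    R=np.array(s['rotation']); 
    if R.shape!=(3,3):
        from scipy.spatial.transform import Rotation as Ro; R=Ro.from_quat(R).as_matrix()
    d=R@np.array([(col-s['cx'])/s['fx'],-(row-s['cy'])/s['fy'],-1]); return np.array(s['origin']),d
def atz(s,row,col,z):
    o,d=ray(s,row,col); return o+d*(z-o[2])/d[2]
def proj(s,p):
    R=np.array(s['rotation']); 
    if R.shape!=(3,3):
        from scipy.spatial.transform import Rotation as Ro; R=Ro.from_quat(R).as_matrix()
    c=R.T@(np.array(p)-np.array(s['origin'])); return s['cy']+s['fy']*c[1]/c[2], s['cx']-s['fx']*c[0]/c[2]
E
python3 - <<'E'
from h import *
for n in('top','side'):
    s=snap(n,n+'0.png'); print(n,{k:np.round(v,3).tolist() if k!='dist' else v for k,v in s.items() if k!='img'})
    for l in('panel','panel_block','bed_lip','rest','rest_seat','steel_bar_a','weight_block','tape_roll_2','pot_white'):
        for m in r.spot_point(l,n): print(l,np.round(m['location'],1),round(m['confidence'],2))
        for m in r.spot_in(l,n): print('   box',np.round(m['rect']),round(m['confidence'],2))
print(r.get_state())
E
```

```text
top {'fx': 439.371, 'fy': 439.371, 'cx': 280.607, 'cy': 207.976, 'origin': [0.335, 0.028, 1.453], 'rotation': [-0.038, 0.036, 0.715, -0.697]}
panel [181.4 394.8] 0.64
   box [381. 164. 409. 202.] 0.85
panel_block [258.6 377. ] 0.9
panel_block [189.2 389.3] 0.75
panel_block [193.3 184.5] 0.39
   box [354. 232. 406. 290.] 0.7
   box [371. 160. 412. 209.] 0.59
bed_lip [286.4 393.4] 0.81
bed_lip [210.  395.5] 0.79
   box [358. 237. 407. 289.] 0.82
   box [372. 157. 414. 212.] 0.79
rest [237.4 152.2] 0.95
rest [208.8 398.5] 0.72
rest [194.8 186.5] 0.71
   box [171. 175. 197. 211.] 0.87
   box [135. 220. 167. 256.] 0.57
rest_seat [194.5 181.2] 0.98
rest_seat [242.2 150. ] 0.9
rest_seat [208.  311.4] 0.38
   box [139. 223. 164. 254.] 0.66
   box [168. 177. 197. 214.] 0.64
steel_bar_a [227.8 272.6] 0.56
   box [256. 210. 296. 244.] 0.95
weight_block [208.2 311.5] 0.86
   box [300. 198. 325. 219.] 0.56
   box [238. 236. 254. 251.] 0.65
pot_white [160.8 234.1] 0.53
   box [224. 152. 238. 172.] 0.51
side {'fx': 383.657, 'fy': 383.657, 'cx': 279.373, 'cy': 208.894, 'origin': [0.309, -0.793, 0.77
[... 974 characters left out ...]
19. 193.] 0.76
{'clock': 1.9, 'q': array([-1.18418215,  0.6890477 , -0.19459548,  1.56527813,  0.15729111,
        0.90251587, -0.21510393]), 'qd': array([ 0.00092831,  0.0019027 ,  0.00031644,  0.00025713, -0.00070504,
        0.00020466,  0.00064357]), 'joint_torque': array([ 2.46712998e-04, -5.27485514e+01, -1.26704335e+00, -1.53737050e+01,
       -5.19268506e-02, -5.72219815e-04,  2.16798645e-05]), 'tool_pos': array([0.21595139, 0.58654363, 0.23878111]), 'eef_rot': array([1.75490240e-01, 9.84481169e-01, 6.62931385e-05, 5.25545002e-06]), 'contact_force': array([ 0.10863036, -0.37433298,  0.31305557]), 'moment': array([ 0.00633109, -0.05016795,  0.00925673]), 'opening': 0.9951895648014881}
```

```bash
python3 - <<'E'
import cv2
t=cv2.imread('pics/top0.png')[130:320,130:420]; cv2.imwrite('pics/a.png',cv2.resize(t,None,fx=2.75,fy=2.75,interpolation=2))
t=cv2.imread('pics/side0.png')[120:380,160:400]; cv2.imwrite('pics/b.png',cv2.resize(t,None,fx=2.3,fy=2.3,interpolation=2))
E
```

```text
(no output)
```

View pics/a.png

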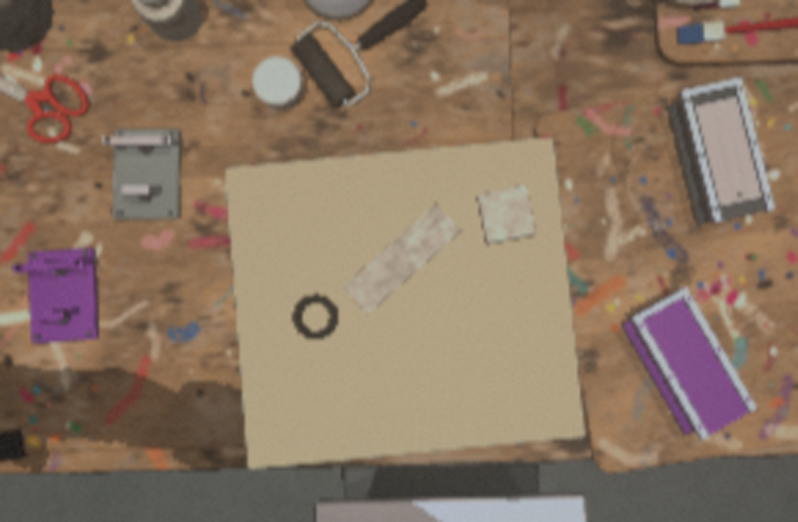

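View pics/b.png

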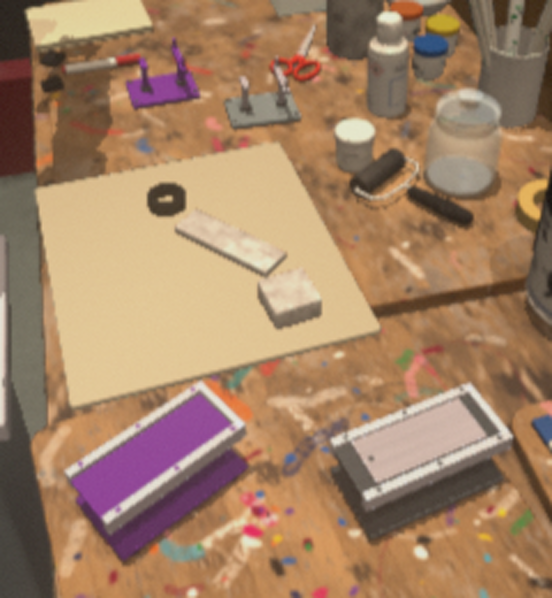

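Candidates for the panel: plate in the grey block at top px (394,184), steel bar (276,224), purple block bed (380,262). I choose the grey block, which has the plate with the hole near its open end. For the rest, it's grey (183,193) over purple (152,237). A close crop of both cameras at the block and rest comes next.

```bash
python3 - <<'E'
import cv2,numpy as np
t=cv2.imread('pics/top0.png'); s=cv2.imread('pics/side0.png')
def c(i,x,y,w,h):
    return cv2.resize(i[y:y+h,x:x+w],(400,300),interpolation=cv2.INTER_CUBIC)
# scales: 5 (80x60), 
o=np.vstack([np.hstack([c(t,355,155,80,60),c(t,140,170,80,60)]),np.hstack([c(s,300,282,100,75),c(s,250,145,60,45)])])
cv2.imwrite('pics/c.png',o)
from h import *
q=r.snapshot('top'); p=r.snapshot('side')
print(proj(q,[.216,.587,.239]))
for rc,z in(((181.4,394.8),.066),((189.2,389.3),0),((210,395.5),.066),((194.8,186.5),0),((194.5,181.2),.06)): print('top',rc,atz(q,*rc,z).round(4))
for rc,z in(((311.6,341.8),.066),((331,338.2),0),((326.4,311.2),.066),((171.7,272.9),0),((153.4,271.4),.06)): print('side',rc,atz(p,*rc,z).round(4))
E
```

```text
(np.float64(302.9163221366518), np.float64(78.74212677250915))
top (181.4, 394.8) [ 0.556  -0.3344  0.066 ]
top (189.2, 389.3) [ 0.5408 -0.332   0.    ]
top (210, 395.5) [ 0.4644 -0.3319  0.066 ]
top (194.8, 186.5) [0.5391 0.3449 0.    ]
top (194.5, 181.2) [0.5321 0.3488 0.06  ]
side (311.6, 341.8) [ 0.5455 -0.331   0.066 ]
side (331, 338.2) [ 0.5412 -0.3352 -0.    ]
side (326.4, 311.2) [ 0.4702 -0.3503  0.066 ]
side (171.7, 272.9) [0.5393 0.3365 0.    ]
side (153.4, 271.4) [0.5416 0.3635 0.06  ]
```

View pics/c.png

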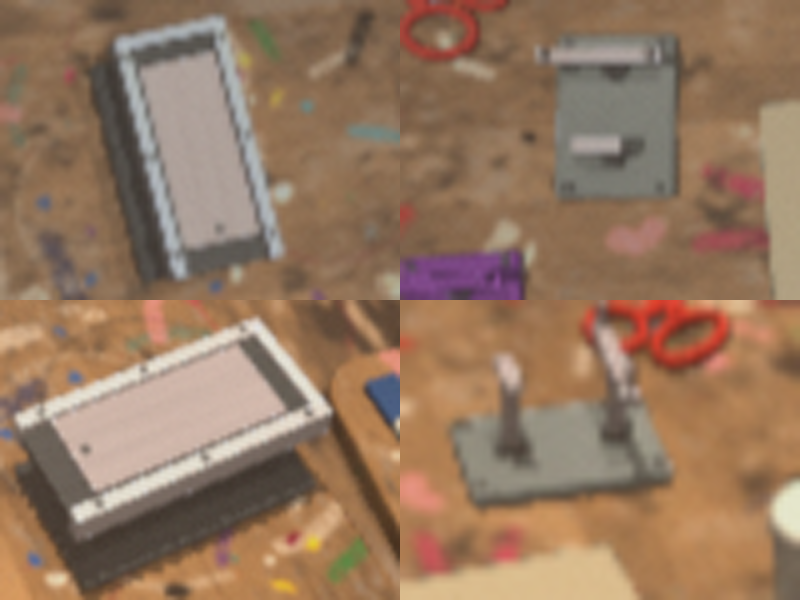

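```bash
cat > m.py <<'E'
from h import *
q=r.snapshot('top'); p=r.snapshot('side')
def T(x,y,z,ox=355,oy=155,k=5.): return atz(q,oy+(y-k*0+.0)/k-.4,ox+x/k-.4,z)
def S(x,y,z,ox=300,oy=282,k=4.): return atz(p,oy+(y-300)/k-.4,ox+x/k-.4,z)
def rep(n,A):  # A: farL farR nearL nearR
    A=np.array(A); c=A.mean(0); d=(A[0]+A[1]-A[2]-A[3])/2; w=(A[0]+A[2]-A[1]-A[3])/2
    print(n,c.round(4),'len',np.linalg.norm(d).round(4),'w',np.linalg.norm(w).round(4),'yaw',np.degrees(np.arctan2(d[1],d[0])).round(2),'near',((A[2]+A[3])/2).round(4))
rep('fence T',[T(*a,.0715) for a in((116,40),(222,17),(178,278),(283,255))])
rep('panel T',[T(*a,.071) for a in((137,68),(213,48),(185,251),(260,230))])
rep('fence S',[S(*a,.0715) for a in((258,320),(332,410),(15,415),(72,515))])
rep('panel S',[S(*a,.071) for a in((242,342),(288,410),(50,428),(93,492))])
print('hole',T(220,228,.071),S(85,449,.071))
rep('foot T',[T(*a,.005,60,170) for a in((557,37),(677,36),(556,197),(677,197))])
rep('foot S',[S(*a,.005,190,145,400/60) for a in((640,400),(672,480),(452,428),(480,502))])
print('bars T near',[T(*a,.06,60,170).round(4) for a in((570,146),(622,146))],'far',[T(*a,.06,60,170).round(4) for a in((548,54),(662,54))])
E
python3 m.py
```

```text
fence T [ 0.547  -0.3317  0.0715] len 0.1568 w 0.0689 yaw 11.44 near [ 0.4701 -0.3472  0.0715]
panel T [ 0.5457 -0.3311  0.071 ] len 0.1203 w 0.05 yaw 11.54 near [ 0.4868 -0.3432  0.071 ]
fence S [ 0.5471 -0.3303  0.0715] len 0.1569 w 0.0677 yaw 10.19 near [ 0.4698 -0.3442  0.0715]
panel S [ 0.5454 -0.3322  0.071 ] len 0.123 w 0.0467 yaw 12.05 near [ 0.4852 -0.3451  0.071 ]
hole [ 0.49481538 -0.34199673  0.071     ] [ 0.49435728 -0.3407523   0.071     ]
foot T [0.5451 0.3556 0.005 ] len 0.1078 w 0.0803 yaw -0.26 near [0.4912 0.3558 0.005 ]
foot S [0.5471 0.356  0.005 ] len 0.1055 w 0.0786 yaw -1.33 near [0.4943 0.3572 0.005 ]
bars T near [array([0.5188, 0.3731, 0.06  ]), array([0.518 , 0.3398, 0.06  ])] far [array([0.5787, 0.3873, 0.06  ]), array([0.5769, 0.314 , 0.06  ])]
```

```bash
python3 -m jog '[{"translation":[0,0,0],"twist":0.97,"claw":0},{"translation":[0,0,0],"twist":0.97,"claw":0},{"translation":[0,0,0],"twist":0.97,"claw":0},{"translation":[0,0,0],"twist":0.97,"claw":0},{"translation":[0,0,0],"twist":0.97,"claw":0},{"translation":[0,0,0],"twist":0.97,"claw":0},{"translation":[0,0,0],"twist":0.97,"claw":0},{"translation":[0,0,0],"twist":0.97,"claw":0},{"translation":[0,0,0],"twist":0.97,"claw":0},{"translation":[0,0,0],"twist":0.97,"claw":0},{"translation":[0,0,0],"twist":0.97,"claw":0},{"translation":[0,0,0],"twist":0.97,"claw":0},{"translation":[0,1,0],"twist":0,"claw":0},{"translation":[0,1,0],"twist":0,"claw":0},{"translation":[0,1,0],"twist":0,"claw":0},{"translation":[0,1,0],"twist":0,"claw":0},{"translation":[0,1,0],"twist":0,"claw":0}]' 20; python3 -c "
from plant import r; print(r.get_state()['q'])"
```

```text
clock: 3.52
tool_pos: [0.4176, 0.5862, 0.2389]
eef_rot: [0.707, 0.707, 0.0, -0.0]
contact_force: [0.4, 1.3, 0.1]
opening: 0.003
[-1.08068687  0.8324486   0.14395515  1.24237709 -0.12120497  1.07490658
 -0.92605432]
```

```bash
python3 -m jog '[{"translation":[-0.95,0.17,0],"twist":0,"claw":0},{"translation":[-0.95,0.17,0],"twist":0,"claw":0},{"translation":[-0.95,0.17,0],"twist":0,"claw":0},{"translation":[-0.95,0.17,0],"twist":0,"claw":0},{"translation":[-0.95,0.17,0],"twist":0,"claw":0},{"translation":[-0.95,0.17,0],"twist":0,"claw":0},{"translation":[-0.95,0.17,0],"twist":0,"claw":0},{"translation":[-0.95,0.17,0],"twist":0,"claw":0},{"translation":[-0.95,0.17,0],"twist":0,"claw":0},{"translation":[-0.95,0.17,0],"twist":0,"claw":0},{"translation":[-0.95,0.17,0],"twist":0,"claw":0},{"translation":[-0.95,0.17,0],"twist":0,"claw":0},{"translation":[-0.95,0.17,0],"twist":0,"claw":0},{"translation":[-0.95,0.17,0],"twist":0,"claw":0},{"translation":[-0.95,0.17,0],"twist":0,"claw":0},{"translation":[-0.95,0.17,0],"twist":0,"claw":0},{"translation":[-0.95,0.17,0],"twist":0,"claw":0},{"translation":[-0.95,0.17,0],"twist":0,"claw":0},{"translation":[-0.95,0.17,0],"twist":0,"claw":0},{"translation":[-0.95,0.17,0],"twist":0,"claw":0}]' && python3 -m jog '[{"translation":[-0.95,0.17,0],"twist":0,"claw":0},{"translation":[-0.95,0.17,0],"twist":0,"claw":0},{"translation":[-0.95,0.17,0],"twist":0,"claw":0},{"translation":[0,0,0],"twist":-1,"claw":0},{"translation":[0,0,0],"twist":-1,"claw":0},{"translation":[0,0,0],"twist":-1,"claw":0},{"translation":[0,0,0],"twist":-1,"claw":0},{"translation":[0,0,0],"twist":-1,"claw":0},{"translation":[0,0,0],"twist":-1,"claw":0},{"translation":[0,0,0],"twist":-1,"claw":0},{"translation":[0,0,0],"twist":-1,"claw":0},{"translation":[0,0,0],"twist":-1,"claw":0},{"translation":[0,0,0],"twist":-1,"claw":0},{"translation":[0,0,0],"twist":-1,"claw":0},{"translation":[0,0,0],"twist":-1,"claw":0},{"translation":[0,0,0],"twist":-1,"claw":0},{"translation":[0,0,0],"twist":-1,"claw":0},{"translation":[0,0,0],"twist":-1,"claw":0}]'; python3 -c "
from plant import r; print(r.get_state()['q'])"
```

```text
clock: 5.18
tool_pos: [0.5514, -0.1757, 0.2389]
eef_rot: [0.707, 0.707, 0.0, 0.0]
contact_force: [1.1, 0.8, -0.4]
opening: 0.003
clock: 6.68
tool_pos: [0.5715, -0.2879, 0.2387]
eef_rot: [-0.002, 1.0, -0.0, -0.0]
contact_force: [0.3, 0.0, 0.4]
opening: 0.006
[ 0.61821812  0.73128199 -0.41987333  1.50965783  0.33577809  0.97254136
  1.67814758]
```

```bash
python3 -m jog '[{"translation":[-0.21,-0.93,0],"twist":0,"claw":0},{"translation":[0,0,0],"twist":-0.93,"claw":0},{"translation":[0,0,0],"twist":-0.93,"claw":0},{"translation":[0,0,0.7],"twist":0,"claw":0},{"translation":[0,0,0.8],"twist":0,"claw":0},{"translation":[0,0,0.8],"twist":0,"claw":0},{"translation":[0,0,0.7],"twist":0,"claw":0},{"translation":[0,0,0.5],"twist":0,"claw":0},{"translation":[0,0,0],"twist":0,"claw":0},{"translation":[0,0,0],"twist":0,"claw":0}]'; python3 - <<'E'
from h import *
a=snap('top','t1.png');b=snap('side','s1.png')
st=r.get_state();print(st['q'],st['contact_force'],st['tool_pos'],proj(a,st['tool_pos']),proj(b,st['tool_pos']))
c=lambda i,x,y,w,h:cv2.resize(cv2.imread('pics/'+i)[y:y+h,x:x+w],(400,300),interpolation=2)
cv2.imwrite('pics/d.png',np.hstack([c('t1.png',355,155,80,60),c('s1.png',300,262,100,75)]))
E
```

```text
clock: 7.52
tool_pos: [0.5794, -0.3248, 0.098]
eef_rot: [-0.097, 0.995, 0.001, -0.001]
contact_force: [0.4, -0.5, 1.1]
opening: 0.008
[ 0.64922275  0.93464405 -0.40478478  1.5315162   0.47170592  0.77069209
  1.81455614] [0.15739626 0.08229282 0.3924456 ] [ 0.5811502  -0.32536047  0.10034141] (np.float64(171.70161286162775), np.float64(394.2652792291126)) (np.float64(296.3796042094187), np.float64(357.91176645674284))
```

View pics/d.png

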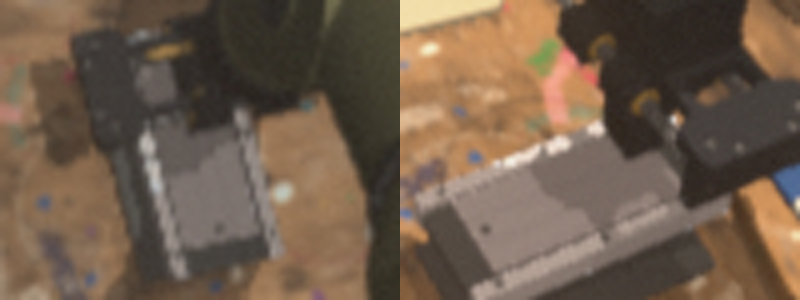

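The crop shows the shut fingers above the panel's far half and inside the fences. The hole end is at crop (220,228), still about 16 mm short of the edge.

```bash
python3 -m jog '[{"translation":[0,0,0.2],"twist":0,"claw":0},{"translation":[0,0,0.15],"twist":0,"claw":0},{"translation":[0,0,0.1],"twist":0,"claw":0},{"translation":[0,0,0],"twist":0,"claw":0},{"translation":[0,0,0],"twist":0,"claw":0},{"translation":[0,0,0],"twist":0,"claw":0}]'; python3 -m jog '[{"translation":[0,0,0.02],"twist":0,"claw":0},{"translation":[0,0,0.02],"twist":0,"claw":0},{"translation":[0,0,0.02],"twist":0,"claw":0},{"translation":[0,0,0.02],"twist":0,"claw":0},{"translation":[0,0,0],"twist":0,"claw":0},{"translation":[0,0,0],"twist":0,"claw":0}]';python3 -m jog '[{"translation":[0,0,0.01],"twist":0,"claw":0},{"translation":[0,0,0.01],"twist":0,"claw":0},{"translation":[0,0,0.01],"twist":0,"claw":0},{"translation":[0,0,0],"twist":0,"claw":0},{"translation":[0,0,0],"twist":0,"claw":0}]'
```

```text
clock: 8.12
tool_pos: [0.5801, -0.325, 0.0808]
eef_rot: [-0.097, 0.995, -0.0, 0.0]
contact_force: [0.1, -0.6, 0.5]
opening: 0.003
clock: 8.62
tool_pos: [0.5799, -0.325, 0.0774]
eef_rot: [-0.097, 0.995, 0.0, -0.0]
contact_force: [0.3, -0.9, 0.2]
opening: 0.004
clock: 9.03
tool_pos: [0.5799, -0.325, 0.0763]
eef_rot: [-0.097, 0.995, 0.0, -0.0]
contact_force: [-0.0, -0.3, 0.2]
opening: 0.005
```

```bash
python3 -m jog '[{"translation":[0,0,0.012],"twist":0,"claw":0},{"translation":[0,0,0.012],"twist":0,"claw":0},{"translation":[0,0,0.012],"twist":0,"claw":0},{"translation":[0,0,0.012],"twist":0,"claw":0},{"translation":[0,0,0.012],"twist":0,"claw":0},{"translation":[0,0,0.012],"twist":0,"claw":0},{"translation":[0,0,0],"twist":0,"claw":0},{"translation":[0,0,0],"twist":0,"claw":0}]';python3 -m jog '[{"translation":[0,0,0.007],"twist":0,"claw":0},{"translation":[0,0,0.007],"twist":0,"claw":0},{"translation":[0,0,0.007],"twist":0,"claw":0},{"translation":[0,0,0.007],"twist":0,"claw":0},{"translation":[0,0,0],"twist":0,"claw":0},{"translation":[0,0,0],"twist":0,"claw":0}]'
```

```text
clock: 9.7
tool_pos: [0.5799, -0.325, 0.0734]
eef_rot: [-0.097, 0.995, 0.0, -0.0]
contact_force: [-0.8, 0.0, -0.7]
opening: 0.004
clock: 10.2
tool_pos: [0.5799, -0.325, 0.0722]
eef_rot: [-0.097, 0.995, 0.0, -0.0]
contact_force: [0.8, 0.5, 0.4]
opening: 0.003
```

```bash
python3 -m jog '[{"translation":[0,0,0.006],"twist":0,"claw":0},{"translation":[0,0,0.006],"twist":0,"claw":0},{"translation":[0,0,0.006],"twist":0,"claw":0},{"translation":[0,0,0],"twist":0,"claw":0},{"translation":[0,0,0],"twist":0,"claw":0}]';python3 -m jog '[{"translation":[0,0,0.006],"twist":0,"claw":0},{"translation":[0,0,0.006],"twist":0,"claw":0},{"translation":[0,0,0],"twist":0,"claw":0},{"translation":[0,0,0],"twist":0,"claw":0}]'
```

```text
clock: 10.62
tool_pos: [0.5799, -0.325, 0.0716]
eef_rot: [-0.097, 0.995, 0.0, 0.0]
contact_force: [-0.6, 0.3, -0.1]
opening: 0.005
clock: 10.95
tool_pos: [0.5799, -0.325, 0.0714]
eef_rot: [-0.097, 0.995, -0.0, 0.0]
contact_force: [-1.2, 1.0, 3.9]
opening: 0.005
```

```bash
python3 -m jog '[{"translation":[0,0,0.006],"twist":0,"claw":0},{"translation":[0,0,0],"twist":0,"claw":0},{"translation":[0.03,0,0],"twist":0,"claw":0},{"translation":[0.05,0,0],"twist":0,"claw":0},{"translation":[0.05,0,0],"twist":0,"claw":0},{"translation":[0.05,0,0],"twist":0,"claw":0},{"translation":[0.05,0,0],"twist":0,"claw":0}]'; cat > look.py <<'E'
from h import *
import sys
n=sys.argv[1]
a=snap('top',n+'t.png');b=snap('side',n+'s.png')
c=lambda i,x,y,w,h:cv2.resize(cv2.imread('pics/'+i)[y:y+h,x:x+w],(400,300),interpolation=2)
cv2.imwrite('pics/'+n+'.png',np.hstack([c(n+'t.png',355,155,80,60),c(n+'s.png',300,282,100,75)]))
# hole: darkest in panel strip of side image along block axis
g=cv2.cvtColor(cv2.imread('pics/'+n+'s.png'),6)
u=np.array([np.cos(.197),np.sin(.197)]);lip=np.array([.470,-.3465])
prof=[]
import scipy.ndimage as nd
for d in np.arange(-50,50,2.):
    v=[]
    for w in(-12,0,12):
        p=lip+u*d/1e3+np.array([-u[1],u[0]])*w/1e3; rr,cc=proj(b,[*p,.071]); v.append(nd.map_coordinates(g.astype(float),[[rr],[cc]],order=1)[0])
    prof.append((d,*np.round(v)))
print(' '.join('%d:%d/%d/%d'%t for t in prof)); s=r.get_state();print(s['tool_pos'],s['contact_force'])
E
python3 look.py e
```

```text
clock: 11.53
tool_pos: [0.5719, -0.3267, 0.0713]
eef_rot: [-0.097, 0.995, -0.0, 0.001]
contact_force: [3.0, 1.4, 4.7]
opening: 0.007
-50:114/115/110 -48:115/114/110 -46:113/111/109 -44:112/107/109 -42:110/106/108 -40:109/105/103 -38:106/104/104 -36:102/103/102 -34:103/99/101 -32:102/97/99 -30:101/97/100 -28:97/91/99 -26:89/82/96 -24:85/76/96 -22:83/76/102 -20:84/79/109 -18:86/79/108 -16:76/69/107 -14:66/64/114 -12:65/66/123 -10:65/67/143 -8:65/66/148 -6:64/64/137 -4:62/64/105 -2:66/68/73 0:73/74/73 2:76/75/77 4:75/76/77 6:75/75/77 8:75/73/76 10:75/74/76 12:76/75/79 14:81/83/83 16:98/106/102 18:127/134/125 20:136/135/135 22:138/118/135 24:137/99/137 26:137/98/135 28:136/119/135 30:135/136/135 32:136/136/136 34:135/137/135 36:135/137/136 38:136/136/135 40:136/137/135 42:136/137/135 44:136/137/138 46:136/137/136 48:136/137/136
[ 0.57132122 -0.32686626  0.07128127] [2.24329902 0.16893404 5.88855914]
```

```bash
python3 -m jog '[{"translation":[0,0,0.006],"twist":0,"claw":0},{"translation":[0,0,0.006],"twist":0,"claw":0},{"translation":[0.03,0,0],"twist":0,"claw":0},{"translation":[0.05,0,0],"twist":0,"claw":0},{"translation":[0.05,0,0],"twist":0,"claw":0},{"translation":[0.05,0,0],"twist":0,"claw":0}]'; python3 look.py f
```

```text
clock: 12.13
tool_pos: [0.5654, -0.3281, 0.0712]
eef_rot: [-0.097, 0.995, -0.0, 0.002]
contact_force: [3.2, 0.3, 5.9]
opening: 0.004
-50:115/116/108 -48:114/115/109 -46:113/110/110 -44:112/108/109 -42:111/105/107 -40:110/105/103 -38:105/105/104 -36:103/103/103 -34:104/100/101 -32:101/98/100 -30:99/99/100 -28:96/92/99 -26:90/81/97 -24:85/77/97 -22:84/78/108 -20:85/81/116 -18:86/79/120 -16:78/71/130 -14:67/67/138 -12:66/66/143 -10:66/67/147 -8:67/67/146 -6:63/66/134 -4:63/64/103 -2:69/67/73 0:76/74/76 2:77/75/76 4:75/75/76 6:75/78/76 8:84/83/86 10:108/110/111 12:129/131/134 14:135/130/136 16:135/113/136 18:136/98/135 20:136/104/135 22:138/131/136 24:137/137/135 26:137/138/136 28:137/137/136 30:136/137/136 32:136/136/136 34:138/137/135 36:138/137/135 38:137/136/135 40:136/136/136 42:137/137/136 44:136/137/136 46:136/138/135 48:135/137/135
[ 0.56481423 -0.32831758  0.0712113 ] [2.84153855 1.484067   7.30443597]
```

```bash
python3 -m jog '[{"translation":[0.03,0,0.004],"twist":0,"claw":0},{"translation":[0.05,0,0],"twist":0,"claw":0},{"translation":[0.06,0,0],"twist":0,"claw":0},{"translation":[0.06,0,0],"twist":0,"claw":0},{"translation":[0.06,0,0],"twist":0,"claw":0},{"translation":[0.06,0,0],"twist":0,"claw":0},{"translation":[0.06,0,0],"twist":0,"claw":0},{"translation":[0.06,0,0],"twist":0,"claw":0},{"translation":[0.06,0,0],"twist":0,"claw":0},{"translation":[0.06,0,0],"twist":0,"claw":0},{"translation":[0.06,0,0],"twist":0,"claw":0}]'; python3 look.py g
```

```text
clock: 13.15
tool_pos: [0.5413, -0.333, 0.0712]
eef_rot: [-0.097, 0.995, -0.0, 0.002]
contact_force: [4.2, 1.1, 7.5]
opening: 0.002
-50:115/115/109 -48:114/115/110 -46:112/111/110 -44:112/108/109 -42:109/106/107 -40:100/100/103 -38:90/95/104 -36:84/94/104 -34:86/92/106 -32:85/92/120 -30:84/92/136 -28:84/83/144 -26:84/77/141 -24:85/76/134 -22:85/85/139 -20:84/109/148 -18:88/121/142 -16:100/108/126 -14:123/122/124 -12:136/130/135 -10:136/121/136 -8:137/100/136 -6:137/95/137 -4:137/111/137 -2:136/131/135 0:136/137/136 2:137/138/136 4:137/137/137 6:135/137/137 8:136/136/137 10:136/136/136 12:136/136/138 14:136/137/136 16:137/137/136 18:136/136/136 20:136/137/135 22:135/136/135 24:136/132/132 26:135/125/124 28:136/117/113 30:133/111/110 32:121/111/110 34:112/110/110 36:111/110/110 38:112/110/110 40:111/111/109 42:109/111/109 44:110/110/111 46:110/110/110 48:109/111/110
[ 0.54061252 -0.33317248  0.0711698 ] [3.27523962 0.6177751  7.29591779]
```

```bash
python3 -m jog '[{"translation":[0.05,0,0],"twist":0,"claw":0},{"translation":[0.06,0,0],"twist":0,"claw":0},{"translation":[0.06,0,0],"twist":0,"claw":0},{"translation":[0.06,0,0],"twist":0,"claw":0},{"translation":[0.06,0,0],"twist":0,"claw":0},{"translation":[0.06,0,0],"twist":0,"claw":0},{"translation":[0.06,0,0],"twist":0,"claw":0},{"translation":[0.06,0,0],"twist":0,"claw":0},{"translation":[0.06,0,0],"twist":0,"claw":0},{"translation":[0.06,0,0],"twist":0,"claw":0},{"translation":[0.03,0,0],"twist":0,"claw":0}]'; python3 -m jog '[{"translation":[0,0,0],"twist":0,"claw":0},{"translation":[0,0,-0.03],"twist":0,"claw":0},{"translation":[0,0,-0.05],"twist":0,"claw":0},{"translation":[0,0,-0.2],"twist":0,"claw":0},{"translation":[0,0,-0.5],"twist":0,"claw":0},{"translation":[0,0,-0.5],"twist":0,"claw":0},{"translation":[0,0,-0.5],"twist":0,"claw":0},{"translation":[0,0,0],"twist":0,"claw":0}]'; python3 look.py i
```

```text
clock: 14.17
tool_pos: [0.5168, -0.3378, 0.0712]
eef_rot: [-0.097, 0.995, -0.0, 0.002]
contact_force: [3.8, 0.1, 6.5]
opening: 0.004
clock: 14.83
tool_pos: [0.5162, -0.3387, 0.1449]
eef_rot: [-0.096, 0.995, -0.001, 0.002]
contact_force: [0.9, -0.5, -0.5]
opening: 0.005
-50:95/107/169 -48:93/106/170 -46:92/116/171 -44:92/138/167 -42:93/132/156 -40:99/126/123 -38:122/131/126 -36:135/133/134 -34:137/118/135 -32:139/95/135 -30:137/96/136 -28:137/120/135 -26:136/134/136 -24:137/138/136 -22:136/138/136 -20:136/138/136 -18:136/137/136 -16:136/137/137 -14:137/137/137 -12:136/136/137 -10:135/136/136 -8:136/137/135 -6:136/137/135 -4:136/136/129 -2:136/137/120 0:136/135/115 2:137/132/111 4:136/127/111 6:135/123/110 8:131/123/111 10:120/114/111 12:112/111/110 14:111/110/111 16:109/110/111 18:111/111/112 20:114/111/111 22:124/109/110 24:131/110/112 26:135/110/111 28:136/110/110 30:136/111/110 32:136/111/111 34:137/110/111 36:137/110/112 38:136/111/111 40:136/110/111 42:135/110/112 44:135/110/110 46:135/110/110 48:129/110/111
[ 0.51444408 -0.33810583  0.14175351] [ 0.24272789 -0.08797232  0.24241318]
```

View pics/i.png

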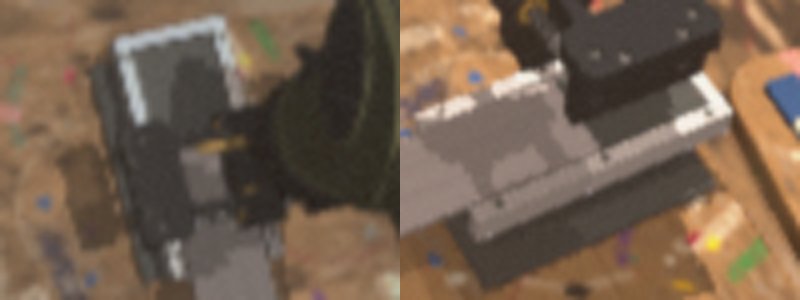

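The hole is at −31 mm relative to the lip, so the end sticks out about 39 mm. The panel is straight and flat, so next I move in front of the block and grasp.

```bash
python3 -m jog '[{"translation":[0.5,0.03,0],"twist":0,"claw":100},{"translation":[0.6,0,0],"twist":0,"claw":100},{"translation":[0.5,0,0],"twist":0,"claw":100},{"translation":[0,0,0],"twist":0,"claw":100},{"translation":[0,0,0],"twist":0,"claw":100},{"translation":[0,0,0],"twist":0,"claw":100}]' && python3 -m jog '[{"translation":[0,0,0.3],"twist":0,"claw":100},{"translation":[0,0,0.3],"twist":0,"claw":100},{"translation":[0,0,0.3],"twist":0,"claw":100},{"translation":[0,0,0.3],"twist":0,"claw":100},{"translation":[0,0,0.3],"twist":0,"claw":100},{"translation":[0,0,0.3],"twist":0,"claw":100},{"translation":[0,0,0.3],"twist":0,"claw":100},{"translation":[0,0,0.2],"twist":0,"claw":100},{"translation":[0,0,0],"twist":0,"claw":100},{"translation":[0,0,0],"twist":0,"claw":100},{"translation":[0,0,0],"twist":0,"claw":100}]'; python3 look.py j | tail -1
```

```text
clock: 15.43
tool_pos: [0.4524, -0.3484, 0.1408]
eef_rot: [-0.097, 0.995, 0.001, -0.0]
contact_force: [0.9, 0.5, 0.2]
opening: 0.434
clock: 16.35
tool_pos: [0.4525, -0.349, 0.0497]
eef_rot: [-0.097, 0.995, -0.0, 0.0]
contact_force: [0.8, 0.9, -0.2]
opening: 1.001
[ 0.45255439 -0.34914583  0.05005157] [ 0.07252914 -0.30669576 -0.24820126]
```

View pics/j.png

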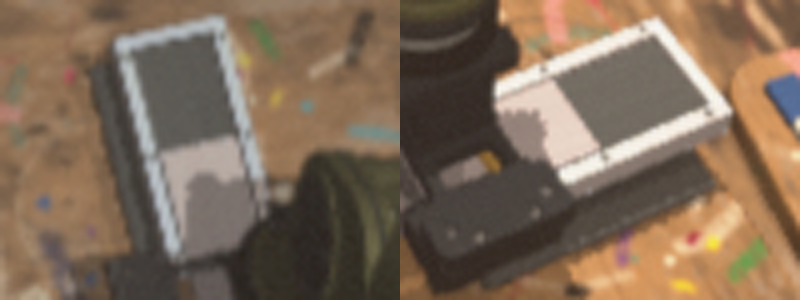

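```bash
python3 -m jog '[{"translation":[0,0,0],"twist":0,"claw":40},{"translation":[0,0,0],"twist":0,"claw":40},{"translation":[0,0,0],"twist":0,"claw":40},{"translation":[0,0,0],"twist":0,"claw":40},{"translation":[0,0,0],"twist":0,"claw":40},{"translation":[0,0,0],"twist":0,"claw":40},{"translation":[0,0,0],"twist":0,"claw":40},{"translation":[0,0,0],"twist":0,"claw":40},{"translation":[0,0,0],"twist":0,"claw":40},{"translation":[0,0,0],"twist":0,"claw":40}]' 10; python3 -m jog '[{"translation":[0,0,0],"twist":0,"claw":20},{"translation":[0,0,0],"twist":0,"claw":20},{"translation":[0,0,0],"twist":0,"claw":20},{"translation":[0,0,0],"twist":0,"claw":20}]' 55
```

```text
clock: 17.28
tool_pos: [0.4521, -0.3489, 0.0494]
eef_rot: [-0.097, 0.995, -0.0, 0.0]
contact_force: [0.3, -1.0, -0.0]
opening: 0.558
clock: 17.62
tool_pos: [0.452, -0.3489, 0.0494]
eef_rot: [-0.097, 0.995, -0.0, -0.0]
contact_force: [0.4, -1.1, -0.8]
opening: 0.545
```

```bash
python3 -m jog '[{"translation":[0,0,-0.05],"twist":0,"claw":20},{"translation":[0,0,-0.1],"twist":0,"claw":20},{"translation":[0,0,-0.2],"twist":0,"claw":20},{"translation":[0,0,-0.3],"twist":0,"claw":20},{"translation":[0,0,-0.4],"twist":0,"claw":20},{"translation":[0,0,-0.4],"twist":0,"claw":20},{"translation":[0,0,-0.4],"twist":0,"claw":20},{"translation":[0,0,-0.4],"twist":0,"claw":20},{"translation":[0,0,-0.3],"twist":0,"claw":20},{"translation":[0,0,-0.2],"twist":0,"claw":20},{"translation":[0,0,0],"twist":0,"claw":20},{"translation":[0,0,0],"twist":0,"claw":20},{"translation":[0,0,0],"twist":0,"claw":20},{"translation":[0,0,0],"twist":0,"claw":20}]' ; python3 - <<'E'
from h import *
b=snap('side','k.png');i=cv2.imread('pics/k.png')[180:380,230:430];cv2.imwrite('pics/k2.png',cv2.resize(i,None,fx=3,fy=3,interpolation=2));s=r.get_state();print(s['q'],s['moment'],s['contact_force'])
E
```

```text
clock: 18.78
tool_pos: [0.4515, -0.3486, 0.1586]
eef_rot: [-0.097, 0.995, 0.001, -0.001]
contact_force: [-0.3, 0.5, -2.7]
opening: 0.544
[ 0.83389247  0.75451519 -0.44216919  1.79944041  0.47420292  0.69645623
  1.89092647] [-0.02830268  0.08140887 -0.00158912] [-0.15051963  0.43053491 -1.99463623]
```

View pics/k2.png

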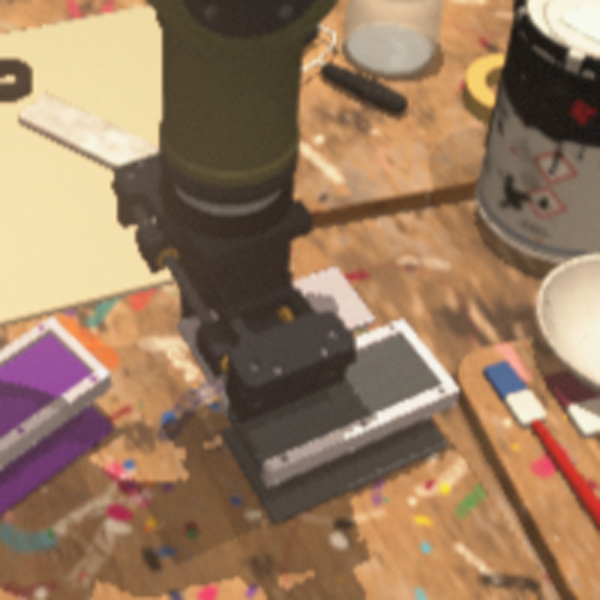

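```bash
python3 -m jog '[{"translation":[0,0,0],"twist":0.6,"claw":20},{"translation":[0,0,0],"twist":0.83,"claw":20},{"translation":[0,0,0],"twist":0.6,"claw":20},{"translation":[-0.04,0.2,0],"twist":0,"claw":20},{"translation":[-0.04,0.4,0],"twist":0,"claw":20},{"translation":[-0.04,0.6,0],"twist":0,"claw":20},{"translation":[-0.04,0.8,0],"twist":0,"claw":20},{"translation":[-0.04,0.8,0],"twist":0,"claw":20},{"translation":[-0.04,0.8,0],"twist":0,"claw":20},{"translation":[-0.04,0.8,0],"twist":0,"claw":20},{"translation":[-0.04,0.8,0],"twist":0,"claw":20},{"translation":[-0.04,0.8,0],"twist":0,"claw":20},{"translation":[-0.04,0.8,0],"twist":0,"claw":20},{"translation":[-0.04,0.8,0],"twist":0,"claw":20},{"translation":[-0.04,0.8,0],"twist":0,"claw":20},{"translation":[-0.04,0.8,0],"twist":0,"claw":20},{"translation":[-0.04,0.8,0],"twist":0,"claw":20},{"translation":[-0.04,0.8,0],"twist":0,"claw":20},{"translation":[-0.04,0.8,0],"twist":0,"claw":20},{"translation":[-0.04,0.8,0],"twist":0,"claw":20}]' && python3 -m jog '[{"translation":[-0.03,0.8,0],"twist":0,"claw":20},{"translation":[-0.03,0.8,0],"twist":0,"claw":20},{"translation":[-0.03,0.8,0],"twist":0,"claw":20},{"translation":[-0.03,0.8,0],"twist":0,"claw":20},{"translation":[-0.03,0.7,0],"twist":0,"claw":20},{"translation":[-0.03,0.6,0],"twist":0,"claw":20},{"translation":[0,0.4,0],"twist":0,"claw":20},{"translation":[0,0.2,0],"twist":0,"claw":20},{"translation":[0,0.13,0],"twist":0,"claw":20},{"translation":[0,0,0],"twist":0,"claw":20},{"translation":[0,0,0],"twist":0,"claw":20},{"translation":[0,0,0],"twist":0,"claw":20}]'; python3 - <<'E'
from h import *
a=snap('top','lt.png');b=snap('side','ls.png')
s=r.get_state();print(s['q'],s['contact_force'],s['opening'],s['tool_pos'],s['eef_rot'])
for n in('top','side'):
    for l in('panel','rest'): print(n,l,[(np.round(m['location']),round(m['confidence'],2)) for m in r.spot_point(l,n)])
i=cv2.resize(cv2.imread('pics/lt.png')[160:235,135:235],(400,300),interpolation=2);j=cv2.resize(cv2.imread('pics/ls.png')[100:175,225:325],(400,300),interpolation=2)
cv2.imwrite('pics/l.png',np.hstack([i,j]))
E
```

```text
clock: 20.5
tool_pos: [0.4877, 0.149, 0.1592]
eef_rot: [0.008, 1.0, 0.0, -0.0]
contact_force: [-0.3, 0.1, -1.8]
opening: 0.549
clock: 21.5
tool_pos: [0.5, 0.3536, 0.1593]
eef_rot: [0.01, 1.0, -0.001, -0.0]
contact_force: [0.3, -0.7, -3.0]
opening: 0.547
[-0.56948359  0.77450616 -0.21803932  1.67615581  0.23344453  0.71726795
  0.64646328] [ 0.772672    0.06771952 -1.67616046] 0.5439780515851201 [0.50006962 0.35398929 0.15942864] [ 1.01810217e-02  9.99948023e-01 -5.46115917e-04 -1.74204610e-05]
top panel [(array([189., 172.]), 0.66)]
top rest [(array([241., 151.]), 0.66), (array([198., 184.]), 0.41)]
side panel [(array([126., 271.]), 0.66), (array([325., 310.]), 0.2)]
side rest [(array([172., 271.]), 0.66), (array([159., 229.]), 0.57), (array([153., 272.]), 0.21)]
```

View pics/l.png

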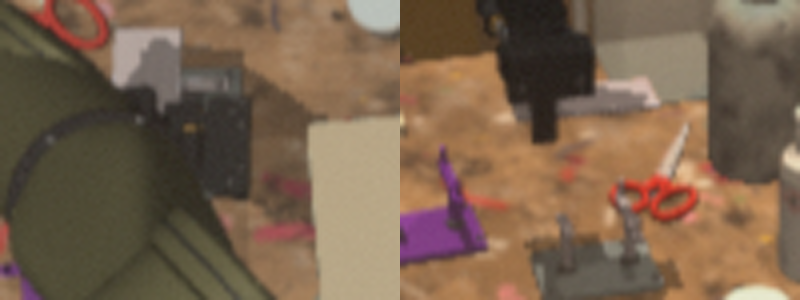

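```bash
cat >> m.py <<'E'
print('----')
print('near bar S',S(502,356,.06,190,145,400/60).round(4),S(516,386,.06,190,145,400/60).round(4))
def P(s,p,ox,oy,k): rr,cc=proj(s,p); return ((cc-ox+.4)*k).round(1),((rr-oy+.4)*k).round(1)
for nm,x,y in(('A',.537,.355),('B',.537,.351)):
    c,sn=np.cos(-.017),np.sin(-.017)
    W=lambda a,b,z:[x+c*a-sn*b,y+sn*a+c*b,z]
    pts=dict(n1=(-18,16,60),n2=(-18,-16,60),f1=(40,40,60),f2=(40,-40,60),p1=(40,34,77),p2=(40,-34,77))
    for k,v in pts.items():
        v=W(*(np.array(v)/1e3)); t=P(q,v,140,170,5.); s=P(p,v,250,145,400/60)
        print(nm,k,'top',(t[0]+400,t[1]),'side',(s[0]+400,s[1]+300))
print('held end',atz(q,160+30/4-.4,135+112/4-.4,.181),atz(q,160+30/4-.4,135+181/4-.4,.181))
E
python3 m.py | sed -n '/----/,$p'
python3 - <<'E'
import cv2,numpy as np
c=lambda i,x,y,w,h:cv2.resize(cv2.imread('pics/'+i)[y:y+h,x:x+w],(400,300),interpolation=2)
cv2.imwrite('pics/n.png',cv2.resize(np.hstack([c('top0.png',165,172,40,30),c('side0.png',254,148,40,30)]),(800,300)))
E
```

```text
----
near bar S [0.5199 0.3722 0.06  ] [0.5208 0.3406 0.06  ]
A n1 top (np.float64(572.8), np.float64(145.2)) side (np.float64(501.3), np.float64(357.0))
A n2 top (np.float64(622.8), np.float64(144.8)) side (np.float64(512.6), np.float64(387.8))
A f1 top (np.float64(537.1), np.float64(55.9)) side (np.float64(597.8), np.float64(321.1))
A f2 top (np.float64(661.5), np.float64(54.9)) side (np.float64(630.7), np.float64(397.2))
A p1 top (np.float64(539.5), np.float64(51.4)) side (np.float64(599.6), np.float64(299.0))
A p2 top (np.float64(646.5), np.float64(50.5)) side (np.float64(627.8), np.float64(363.1))
B n1 top (np.float64(579.1), np.float64(145.1)) side (np.float64(502.8), np.float64(360.8))
B n2 top (np.float64(629.0), np.float64(144.6)) side (np.float64(514.2), np.float64(391.8))
B f1 top (np.float64(543.3), np.float64(55.8)) side (np.float64(599.5), np.float64(324.7))
B f2 top (np.float64(667.7), np.float64(54.7)) side (np.float64(632.6), np.float64(401.2))
B p1 top (np.float64(545.8), np.float64(51.2)) side (np.float64(601.3), np.float64(302.6))
B p2 top (np.float64(652.8), np.float64(50.3)) side (np.float64(629.6), np.float64(367.0))
held end [0.59765284 0.37558615 0.181     ] [0.5963441  0.32477905 0.181     ]
```

View pics/n.png

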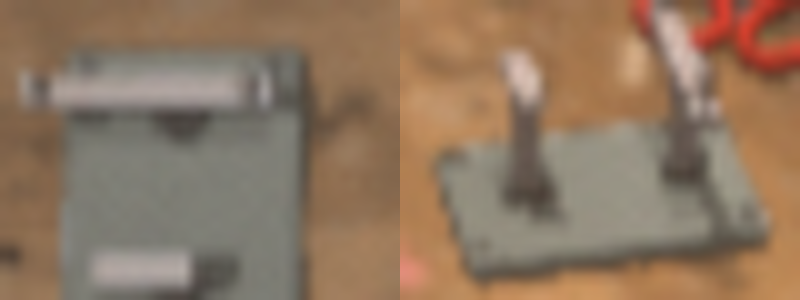

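```bash
python3 -m jog '[{"translation":[0,0.08,0.2],"twist":0,"claw":20},{"translation":[0,0,0.35],"twist":0,"claw":20},{"translation":[0,0,0.4],"twist":0,"claw":20},{"translation":[0,0,0.4],"twist":0,"claw":20},{"translation":[0,0,0.4],"twist":0,"claw":20},{"translation":[0,0,0.35],"twist":0,"claw":20},{"translation":[0,0,0.2],"twist":0,"claw":20},{"translation":[0,0,0.1],"twist":0,"claw":20},{"translation":[0,0,0],"twist":0,"claw":20},{"translation":[0,0,0],"twist":0,"claw":20},{"translation":[0,0,0],"twist":0,"claw":20}]'; python3 - <<'E'
from h import *
a=snap('top','mt.png');b=snap('side','ms.png')
s=r.get_state();print(s['contact_force'],s['tool_pos'])
for z in(.181,.171,.161): print(z,proj(b,[.5965,.325,z]))
i=cv2.resize(cv2.imread('pics/mt.png')[168:213,145:205],(400,300),interpolation=2);j=cv2.resize(cv2.imread('pics/ms.png')[130:175,245:305],(400,300),interpolation=2)
cv2.imwrite('pics/o.png',np.hstack([i,j]))
E
```

```text
clock: 22.82
tool_pos: [0.5003, 0.3593, 0.0642]
eef_rot: [0.009, 1.0, 0.001, 0.001]
contact_force: [1.0, -0.5, -2.0]
opening: 0.547
[ 0.25322406 -0.28565587 -1.2040086 ] [0.50025218 0.35917768 0.06428041]
0.181 (np.float64(125.28616179789466), np.float64(288.9874873446831))
0.171 (np.float64(128.03516301706242), np.float64(288.99506791700315))
0.161 (np.float64(130.7569283356538), np.float64(289.0025733843314))
```

View pics/o.png

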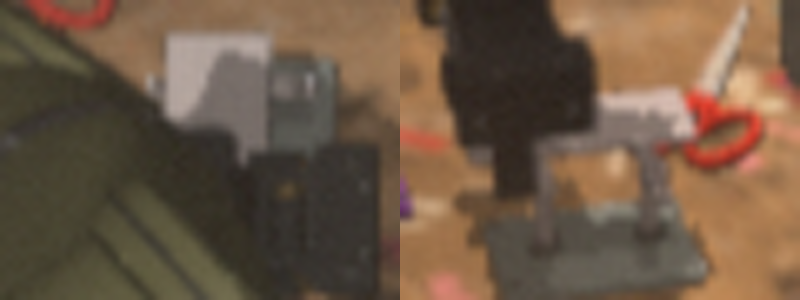

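```bash
python3 - <<'E'
from h import *
a=r.snapshot('top')
k=400/60
for x,y in((166,35),(271,35)): print(atz(a,168+y/k-.4,145+x/k-.4,.086).round(4))
for y in(.322,.390): 
    rr,cc=proj(a,[.577,y,.077]); print('peg',y,(cc-145+.4)*k,(rr-168+.4)*k)
E
```

```text
[0.5983 0.3797 0.086 ]
[0.597  0.3299 0.086 ]
peg 0.322 291.842873613697 79.5373931882443
peg 0.39 149.10735982207348 83.14980702315283
```

The side crop shows the panel level over the bars. The top crop shows its end, at crop x 166–271, between the pegs at about 152 and 297. Next I lower it slowly.

```bash
python3 -m jog '[{"translation":[0,0,0.08],"twist":0,"claw":20},{"translation":[0,0,0.1],"twist":0,"claw":20},{"translation":[0,0,0.1],"twist":0,"claw":20},{"translation":[0,0,0.06],"twist":0,"claw":20},{"translation":[0,0,0.03],"twist":0,"claw":20},{"translation":[0,0,0],"twist":0,"claw":20},{"translation":[0,0,0],"twist":0,"claw":20}]'; python3 -m jog '[{"translation":[0,0,0.02],"twist":0,"claw":20},{"translation":[0,0,0.015],"twist":0,"claw":20},{"translation":[0,0,0.015],"twist":0,"claw":20},{"translation":[0,0,0.015],"twist":0,"claw":20},{"translation":[0,0,0],"twist":0,"claw":20},{"translation":[0,0,0],"twist":0,"claw":20}]'; python3 -m jog '[{"translation":[0,0,0.015],"twist":0,"claw":20},{"translation":[0,0,0.015],"twist":0,"claw":20},{"translation":[0,0,0.01],"twist":0,"claw":20},{"translation":[0,0,0],"twist":0,"claw":20},{"translation":[0,0,0],"twist":0,"claw":20}]'
```

```text
clock: 23.55
tool_pos: [0.4997, 0.3588, 0.0485]
eef_rot: [0.009, 1.0, -0.0, -0.0]
contact_force: [-0.7, -0.5, -2.1]
opening: 0.547
clock: 24.05
tool_pos: [0.4998, 0.3588, 0.0461]
eef_rot: [0.009, 1.0, 0.0, 0.0]
contact_force: [-0.1, -0.1, -2.3]
opening: 0.547
clock: 24.47
tool_pos: [0.4998, 0.3588, 0.0445]
eef_rot: [0.009, 1.0, 0.0, 0.0]
contact_force: [-0.2, 0.9, -2.0]
opening: 0.547
```

```bash
python3 -m jog '[{"translation":[0,0,0.01],"twist":0,"claw":20},{"translation":[0,0,0.01],"twist":0,"claw":20},{"translation":[0,0,0],"twist":0,"claw":20},{"translation":[0,0,0],"twist":0,"claw":20}]'; python3 -m jog '[{"translation":[0,0,0.01],"twist":0,"claw":20},{"translation":[0,0,0.01],"twist":0,"claw":20},{"translation":[0,0,0],"twist":0,"claw":20},{"translation":[0,0,0],"twist":0,"claw":20}]'
```

```text
clock: 24.8
tool_pos: [0.4997, 0.3588, 0.0436]
eef_rot: [0.009, 1.0, 0.0, 0.0]
contact_force: [-0.6, 0.1, -1.3]
opening: 0.548
clock: 25.13
tool_pos: [0.4998, 0.3588, 0.0433]
eef_rot: [0.009, 1.0, 0.0, 0.0]
contact_force: [-2.5, -0.3, 3.0]
opening: 0.544
```

```bash
python3 -m jog '[{"translation":[0,0,0],"twist":0,"claw":54},{"translation":[0,0,0],"twist":0,"claw":57},{"translation":[0,0,0],"twist":0,"claw":60},{"translation":[0,0,0],"twist":0,"claw":65},{"translation":[0,0,0],"twist":0,"claw":72},{"translation":[0,0,0],"twist":0,"claw":76},{"translation":[0,0,0],"twist":0,"claw":76},{"translation":[0,0,0],"twist":0,"claw":76}]' 10; python3 -m jog '[{"translation":[0,0,-0.1],"twist":0,"claw":76},{"translation":[0,0,-0.3],"twist":0,"claw":76},{"translation":[0,0,-0.6],"twist":0,"claw":76},{"translation":[0,0,-0.8],"twist":0,"claw":76},{"translation":[0,0,-0.8],"twist":0,"claw":76},{"translation":[0,0,-0.8],"twist":0,"claw":76},{"translation":[0.8,0,-0.5],"twist":0,"claw":76},{"translation":[0.8,0,0],"twist":0,"claw":76},{"translation":[0,0,0],"twist":0,"claw":76},{"translation":[0,0,0],"twist":0,"claw":76},{"translation":[0,0,0],"twist":0,"claw":76}]';  python3 - <<'E'
from h import *
a=snap('top','pt.png');b=snap('side','ps.png')
i=cv2.resize(cv2.imread('pics/pt.png')[168:213,145:205],(400,300),interpolation=2);j=cv2.resize(cv2.imread('pics/ps.png')[130:175,245:305],(400,300),interpolation=2)
cv2.imwrite('pics/p.png',np.hstack([i,j]))
for l in('steel_bar_a','weight_block','pot_white'):
  for n in('top','side'): print(l,n,[(np.round(m['location']),round(m['confidence'],2)) for m in r.spot_point(l,n)])
E
```

```text
clock: 25.8
tool_pos: [0.4998, 0.3588, 0.0428]
eef_rot: [0.009, 1.0, 0.0, 0.0]
contact_force: [0.2, -0.0, -0.3]
opening: 0.761
clock: 26.72
tool_pos: [0.4364, 0.3599, 0.1996]
eef_rot: [0.009, 1.0, 0.0, 0.001]
contact_force: [0.3, 1.0, -0.6]
opening: 0.763
steel_bar_a top [(array([224., 275.]), 0.71), (array([192., 183.]), 0.62)]
steel_bar_a side [(array([224., 259.]), 0.95), (array([189., 310.]), 0.69)]
weight_block top [(array([244., 248.]), 0.73), (array([192., 178.]), 0.3)]
weight_block side [(array([252., 286.]), 0.72)]
pot_white top []
pot_white side [(array([190., 316.]), 0.58)]
```

View pics/p.png

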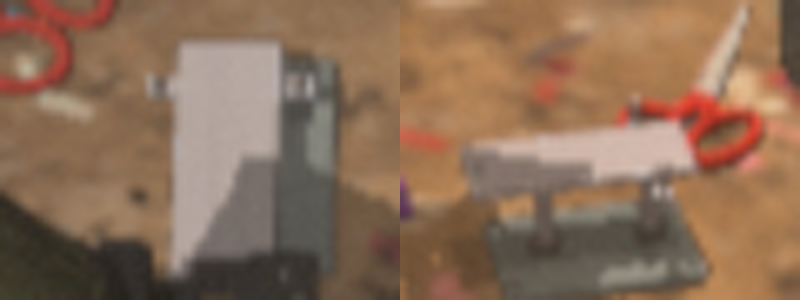

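```bash
python3 - <<'E'
from h import *
a=r.snapshot('top');k=400/60
e=[atz(a,168+y/k-.4,145+x/k-.4,.065) for x,y in((178,42),(281,42))]
c=(e[0]+e[1])/2-[.06,0,0]; print('panel mid',c.round(4),'seat ~ .537 .355')
if abs(c[0]-.537)<.01 and abs(c[1]-.355)<.008: r.finish_job(); print('done',r.get_state()['clock'])
E
```

```text
panel mid [0.5382 0.3545 0.065 ] seat ~ .537 .355
the job is handed in; nothing more can be done
the job is handed in; nothing more can be done
```

The panel is on the grey drying rest and the job is handed in; the interface gives no verdict. The robot's clock was at about 27 s of the 72 s allowed.

**What I did:** I slid the panel out with about 7 N of press until roughly 39 mm stuck out. I then gripped that end at 55 N, lifted it clear, carried it level to the rest, lowered it until it touched with about 3 N, and released it.

**Last checks:**
- **Placing:** the final picture shows the panel flat on both bars and between the pegs. Its middle measured (0.538, 0.3545) against a seat at about (0.537, 0.355), so within about 2 mm.
- **Robot:** the gripper was open, about 0.2 m up and clear of everything.
- **Bystanders:** the networks found the steel bar and the weight where they were in the side camera. The weight's top-camera point disagreed with its first one by many pixels, though the first did not match its place in the picture either. The pot was found only in the side camera, about 5 pixels off its first point, which is within the networks' scatter. I did not re-check the tape roll, but nothing went near it.
- **Disagreements:** two readings differed slightly. The tool position read about 4 mm to the left of the panel middle measured in the pictures, so I went by the pictures. The first press, at about 5 N, slipped without moving the panel, so I pressed harder.

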